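Tip the brass spacers out of the parts tray

TASK

Pull the blue parts tray out from under the riser by its yellow front tab and let go, then take it by the yellow post in its middle and tip it, off the bench, over its corner spout so that all three brass spacers, and nothing else, tumble into the white dish. Then set the tray down level (not dropped) in the middle of the green mat and let go. Do not touch the spacers with the gripper, and leave the dish, jar, jar lid and screwdriver where they are.

Things in the scene. Friction and masses are not known exactly. Their poses are not given: they have to be found in the camera images.
- tray: Loose blue four-compartment parts tray, 130 x 130 mm, 0.28 to 0.46 kg empty. Origin: centre of its underside; z up; its tab points along -x. Floor 4 mm thick; outer walls 4 mm thick, top at 30 mm. A cross of 4 mm dividers, 30 mm high, on its x and y axes makes four square compartments.
- spout1 (a point): Spout of the tray's +x+y compartment: its outer corner is cut off at 45 degrees, leaving a mouth 37 mm wide with no wall, where the floor climbs 2 mm to the lip. Point: middle of the lip, 74 mm from the tray's axis, 6 mm above its underside; axes as the tray's. Parts slide out once the tray is tilted some 30 to 50 degrees straight toward that corner; the other compartments then keep theirs.
- spout2 (a point): The like spout of the -x+y compartment.
- spout3 (a point): The like spout of the -x-y compartment.
- spout4 (a point): The like spout of the +x-y compartment.
- tray_handle (a point): Grip point on the tray's yellow central post: 60 mm above the tray's underside, on its axis, axes as the tray's. The post is 18 mm square (sides along tray x and y), its top 78 mm above the underside. At the start it stands under the riser's board and cannot be reached.
- tray_tab (a point): Grip point on the yellow pull tab, an upright fin on the outside of the tray's -x wall: 85 mm from the tray's axis, 26 mm above its underside. The fin is 12 mm thick (along tray y), stands 35 mm out from the wall, from 4 to 38 mm high.
- riser: Fixed dark wooden riser shelf with a grey bench meter on top. Origin: at bench height below the middle of its front edge; x points inward (away from the robot), y along the edge. Board 170 deep, 300 wide, underside 100 mm and top 115 mm above the bench, on 12 mm side panels; the meter reaches 170 mm high and begins 30 mm behind the front edge. The tray starts half under it with its tab sticking out.
- mat: Fixed green mat, 190 x 190 mm, 3 mm thick, on the bench to one side. Origin: centre of its underside.
- dish: Loose white dish, 132 mm across the rim, 50 mm high, 0.6 kg, on the bench on the side opposite the mat. Origin: centre of its underside.
- dish_in (a point): Centre of the dish's inner floor.
- jar: Bystander: amber glass jar, 70 mm across, 85 mm high. Origin: centre of its underside.
- jar_lid: Bystander: round steel jar lid lying open side up, 76 mm across, 14 mm high. Origin: centre of its underside.
- screwdriver: Bystander: black-handled screwdriver lying on the bench, 180 mm long along its x.
- spacer1: Brass spacer (one of three, all in one compartment): cylinder 13 mm across, 12 mm high, 15 g. Origin: its centre.
- spacer2: Brass spacer (one of three, all in one compartment): cylinder 13 mm across, 12 mm high, 15 g. Origin: its centre.
- spacer3: Brass spacer (one of three, all in one compartment): cylinder 13 mm across, 12 mm high, 15 g. Origin: its centre.
- foot1: Black rubber foot (one of two, in a compartment of their own; stays in the tray): disc 15 mm across, 10 mm high, 15 g. Origin: its centre.
- foot2: Black rubber foot (one of two, in a compartment of their own; stays in the tray): disc 15 mm across, 10 mm high, 15 g. Origin: its centre.
- nut1: Round steel nut (one of two, in a compartment of their own; stays in the tray): 15 mm across, 8 mm high, 15 g. Origin: its centre.
- nut2: Round steel nut (one of two, in a compartment of their own; stays in the tray): 15 mm across, 8 mm high, 15 g. Origin: its centre.
- cap1: Red plastic cap (one of two, in a compartment of their own; stays in the tray): 14 mm across, 12 mm high, 15 g. Origin: its centre.
- cap2: Red plastic cap (one of two, in a compartment of their own; stays in the tray): 14 mm across, 12 mm high, 15 g. Origin: its centre.
Not all that is in view belongs to the job. Several things look just like the dish: the one meant starts farthest to the robot's left.

How it is judged:
On the way, in this order (a step that is already met when the one before it is completed fails the run):
1. the tray's post is at least 45 mm in front of the riser's edge, the tray stands on the bench and the gripper has let go of it (x of tray_handle in the frame of riser below -0.045 m and height (world z) of tray below 0.01 m and angle between tray's own z axis and vertical below 0.1 rad and contact force between the fingers and tray below 0.05 N), for 0.2 s.
2. the tray is off the bench and tilted more than 17 degrees (height (world z) of tray above 0.03 m and angle between tray's own z axis and vertical above 0.3 rad), for 0.1 s.
3. the three brass spacers lie in the dish (horizontal distance between each of spacer1, spacer2, spacer3 and dish_in below 0.062 m and z of each of spacer1, spacer2, spacer3 in the frame of dish_in below 0.045 m), for 0.2 s.
At the end, for the whole second after the job is handed in: All three spacers lie in the dish (within 62 mm of its axis, below its rim); the six other parts are in the tray; the tray stands level (within 0.06 rad) and at rest on the mat, its centre within 45 mm of the mat's centre, released (all of step 3 and x of foot1 in the frame of tray between -0.062 and 0.062 m and y of foot1 in the frame of tray between -0.062 and 0.062 m and z of foot1 in the frame of tray between 0.003 and 0.035 m and x of foot2 in the frame of tray between -0.062 and 0.062 m and y of foot2 in the frame of tray between -0.062 and 0.062 m and z of foot2 in the frame of tray between 0.003 and 0.035 m and x of nut1 in the frame of tray between -0.062 and 0.062 m and y of nut1 in the frame of tray between -0.062 and 0.062 m and z of nut1 in the frame of tray between 0.003 and 0.035 m and x of nut2 in the frame of tray between -0.062 and 0.062 m and y of nut2 in the frame of tray between -0.062 and 0.062 m and z of nut2 in the frame of tray between 0.003 and 0.035 m and x of cap1 in the frame of tray between -0.062 and 0.062 m and y of cap1 in the frame of tray between -0.062 and 0.062 m and z of cap1 in the frame of tray between 0.003 and 0.035 m and x of cap2 in the frame of tray between -0.062 and 0.062 m and y of cap2 in the frame of tray between -0.062 and 0.062 m and z of cap2 in the frame of tray between 0.003 and 0.035 m and horizontal distance between tray and mat below 0.045 m and height (world z) of tray below 0.008 m and angle between tray's own z axis and vertical below 0.06 rad and linear speed of tray below 0.02 m/s and contact force between the fingers and tray below 0.05 N); the robot touches nothing.
It fails at once if the dish, jar, jar lid or screwdriver is moved more than 30 mm (distance of any of dish, jar, jar_lid, screwdriver from where it was at the start of the episode above 0.03 m).
It fails at once if the gripper touches a brass spacer (contact force between the fingers and spacer1 above 0.2 N or contact force between the fingers and spacer2 above 0.2 N or contact force between the fingers and spacer3 above 0.2 N).
It fails at once if the tray is let go more than 20 mm above the bench (height (world z) of tray above 0.02 m and contact force between each of the fingers, the arm and tray below 0.02 N).
It also fails if it takes over 54 s, if anything falls off the work surface, if the arm or the gripper's body presses on something with over 40 N, if the wrist force passes 120 N, or if a joint passes its speed limit or range.

ROBOT

A 6-joint arm with a two-finger parallel gripper is mounted at the origin on the work surface. World frame = base frame: x ahead of the robot, y to its left, z up, the work surface at z = 0. Lengths are in m, angles in rad, forces in N, time in s.
With the tool pointing down it reaches from about 0.35 to 0.975 m from the base axis. Payload 17.4 kg.
Tool frame: the origin (TCP) lies at the very end of the fingers, on their centre line; the grasp point (between the pads) lies 19 mm behind it (grip_depth is the distance from the TCP to the grasp point, in m); z points along the fingers, y is the direction in which the jaws open and shut (so a half turn about z gives the same grasp; the last joint's range is limited). The gripper opens to 85 mm and grips with 20 to 120 N. Pads are 22 mm wide; open, the fingers measure 114 mm over their backs; the gripper's body (76 mm by 85 mm) begins 54 mm behind the grasp point. The pads swing forward as they close: fully open they stand 13 mm farther back than shut.
Start: joints at [-1.217, 0.116, 1.442, -0, 1.584, -0.038], TCP at [0.258, -0.624, 0.231] pointing down, gripper open.
Joint ranges: [-2.83, 2.83], [-0.83, 2.19], [0.07, 2.5], [-1.14, 4.28], [0.01, 3], [-2.97, 2.97]. Speed limits (rad/s): [1.89, 1.89, 2.22, 3.14, 3.14, 3.14].

INTERFACE

Orientations are given as a unit quaternion [x, y, z, w].
In Python, from bench import * gives the robot as it stands. The module is installed in compiled form; this text tells all that it offers.
- The arm moves only by the tool jog_arm, never from a script. Its argument "increments" is a list of rows, each a list of 7 numbers: the turn, a rotation vector about the tool's x, y, z in rad, then the shift along the tool's x, y, z in m, then the finger opening in m, from 0 to 0.0854. A call has exactly 8 rows; each row is the pose to reach, as a shift and turn from the pose measured when the call began, along the tool's axes at that moment; what a row does not reach only later rows make up. A row lasts 1/10 s, in which the tool goes at most 50 mm and 8.59 degrees, less where a joint would pass 70% of its speed; a pose out of reach is approached as far as the arm can. A call with a gripper value outside its range is refused whole. The fingers move at their own pace and stop on an object; "force" is the grip in N (left out, the last holds). Time passes only in rows, so rows that repeat a pose let the fingers close, or fill a call up. It gives the time, the measured TCP pose, the force and the opening at its end, in the units of the state.
- observe(): the state, without advancing time (a new reading comes with each control period).
- grab_frame(name): name is "side" or "top"; returns (picture, depth): 420x560x3 uint8, red, green, blue; 420x560 float32, m along the optical axis (not along the pixel's ray), 0 where there is no reading.
- calibration(name): a dict with "intrinsics" (3x3 intrinsics, pixels), "k1" (the pictures are not rectified: a ray, as slopes to the right and down, at radius r is drawn at 1 + k1 r^2 times it, then the intrinsics apply), "world_to_cam" (4x4, takes a point from world to camera coordinates). Camera axes: x right, y up, looking along -z (the intrinsics and any distortion apply to the point x, -y, -z); pixel columns grow to the right and rows downward; lengths in m; the calibration is good to about 2 mm. A picture is of the moment at which its call begins. calibration takes no time and is no camera call.
- job_done(): hands the job in, once; it reports no verdict.
Trained networks look in the newest picture that a camera, given by its name, has taken for a name from the list of things; names that differ only in an ending like _2 or _b are one class to them, and where a whole thing is asked for, a point or a joint stands for the part that bears it (a point fixed in the world has none). Each returns a list of dicts, best first, with "p" (0 to 1); they miss things now and then, are a little off and sometimes report something else, mostly with a low value. They report only what shows in the picture. A call takes as long as a camera call. They do not tell look-alikes from the thing itself.
- find_in(camera, target): "point" ([x, y, z] in m, in the coordinates of the camera as it stood for that picture, good to about 4 mm: the middle of the surface that is visible of it).
- place_of(camera, target): "point" ([x, y, z] in m, in the coordinates of the camera as it stood for that picture, good to about 4 mm: a listed point, or the origin of a listed thing).
The state is a dict: "time": time; "joint_pos": joint angles; "qd": joint speeds; "joint_efforts": joint torques, N m; "tool_pos": TCP position; "ee_rot": TCP orientation; "force": force on the tool from outside, world axes, zero at the start; "ft_torque": the same for the moment, N m; "width": finger opening in m.
Only numpy, scipy, OpenCV 4.12 (cv2) and the standard library are available. Lean on these libraries where they do the work, as an engineer would, in place of code of your own. Each camera call takes 0.05 s, during which the arm holds its last target. There are 200 camera calls.

## Working session

There is one attempt and no reset: what is moved stays moved. The work goes in short steps, Python scripts to look and compute and a tool call to move; the robot and the scene stay as the last step left them, time stands still between calls to the robot, and variables do not carry over. Pictures are saved under pics/ and viewed, on a budget of 10 in all, crops included, one or two more only if the job needs it, and the job is handed in when it is done.

Besides the shell and the picture viewer there is one more tool, called after "Call:" as name([rows], argument=value, ...), one row to a line, values as JSON. jog_arm: Moves the arm, as the interface text tells. Its arguments: {"type":"object","properties":{"increments":{"type":"array","items":{"type":"array","items":{"type":"number"}}},"force":{"type":"number"}},"required":["increments"]}

```bash
mkdir -p pics; cat > h.py <<'E'
from bench import *
import numpy as np, cv2
from scipy.spatial.transform import Rotation as R
def w(cam,p):
    T=np.linalg.inv(np.array(calibration(cam)["world_to_cam"])); return (T@np.r_[p,1])[:3]
def px(cam,P):
    c=calibration(cam);p=(np.array(c["world_to_cam"])@np.r_[P,1])[:3]
    s=np.array([p[0],-p[1]])/-p[2]; s=s*(1+c["k1"]*(s@s)); K=np.array(c["intrinsics"])
    return (K@np.r_[s,1])[:2].round(0)
def pix2w(cam,u,v,d):
    c=calibration(cam);K=np.array(c["intrinsics"]);s0=np.linalg.solve(K,[u,v,1])[:2];s=s0.copy()
    for _ in range(10): s=s0/(1+c["k1"]*(s@s))
    return w(cam,np.array([s[0],-s[1],-1])*d)
def show(l,name,cam):
    im=grab_frame(cam)[0]; cv2.imwrite(name,im[:,:,::-1]); return im
def look(cam,t,f=place_of,n=4):
    for r in f(cam,t)[:n]:
        P=w(cam,r["point"]); print(cam,t,round(r["p"],2),P.round(4),px(cam,P))
E
python3 - <<'E'
from h import *
a=grab_frame("side")[0];b=grab_frame("top")[0]
cv2.imwrite("pics/1.png",np.hstack([a,b])[:,:,::-1][:, :, :] if 0 else cv2.resize(np.vstack([a,b]),(448,672))[:,:,::-1])
cv2.imwrite("pics/s.png",a[:,:,::-1]);cv2.imwrite("pics/t.png",b[:,:,::-1])
for t in ["tray","tray_tab","tray_handle","riser","mat","dish","jar","jar_lid","screwdriver","spacer1","foot1","nut1","cap1"]:
  for c in ["top","side"]: look(c,t)
for c in ["top","side"]:
  print(c,np.linalg.inv(np.array(calibration(c)["world_to_cam"])).round(3).tolist())
print(observe())
E
```

```text
top tray 0.75 [ 0.68   -0.032  -0.0019] [305. 148.]
top tray 0.47 [ 0.6364 -0.0907  0.0032] [327. 163.]
side tray 0.69 [ 0.684  -0.0398  0.0013] [229. 202.]
top tray_tab 0.73 [ 0.5946 -0.0435  0.0272] [311. 176.]
top tray_tab 0.29 [0.5333 0.4289 0.0018] [134. 200.]
side tray_tab 0.95 [ 0.5985 -0.0453  0.0242] [258. 200.]
side tray_tab 0.71 [ 0.4557 -0.2637  0.0078] [329. 179.]
side tray_tab 0.52 [4.562e-01 2.669e-01 1.000e-04] [263. 297.]
top tray_handle 0.76 [ 0.6835 -0.0389  0.0584] [309. 140.]
side tray_handle 0.77 [ 0.6838 -0.037   0.0577] [228. 185.]
side tray_handle 0.36 [ 0.6437 -0.0167  0.0079] [239. 207.]
top riser 0.76 [ 0.667  -0.0377 -0.0022] [307. 152.]
top riser 0.2 [5.321e-01 4.272e-01 5.000e-04] [135. 201.]
top mat 0.58 [ 0.6566 -0.0597  0.0093] [316. 155.]
top mat 0.55 [0.4579 0.2697 0.0028] [193. 228.]
top mat 0.35 [ 0.6635 -0.0074  0.0105] [296. 152.]
side mat 0.75 [0.4578 0.2672 0.0007] [262. 297.]
top dish 0.88 [ 4.615e-01 -2.607e-01 -4.000e-04] [391. 227.]
top dish 0.6 [ 0.2655 -0.3756 -0.0036] [438. 301.]
side dish 0.84 [ 0.2639 -0.3742  0.0016] [398. 177.]
sid
[... 1138 characters left out ...]
58], [0.0, 0.0, 0.0, 1.0]]
{'time': 1.4, 'joint_pos': array([-1.21679675e+00,  1.16032810e-01,  1.44158369e+00, -2.16258463e-05,
        1.58398742e+00, -3.78116942e-02]), 'qd': array([ 0.00068889,  0.00140485,  0.00136472,  0.00151952,  0.00031749,
       -0.00056275]), 'joint_efforts': array([-1.08086283e-02, -7.31748605e+01, -6.32658577e+01, -4.74735552e-04,
        6.68298035e-04, -7.07158347e-05]), 'tool_pos': array([ 0.25774244, -0.62387342,  0.23129114]), 'ee_rot': array([ 9.80871813e-01,  1.94654788e-01, -1.15639521e-05, -3.86033604e-06]), 'force': array([-0.36301305,  0.41267281, -1.06913505]), 'ft_torque': array([-0.03603347, -0.05214025,  0.03495821]), 'width': 0.0852133703281751}
```

View pics/t.png

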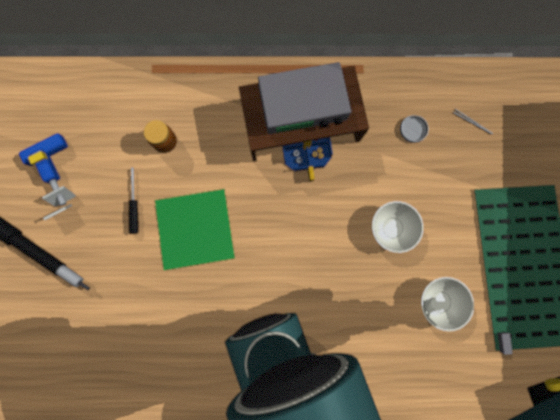

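View pics/s.png

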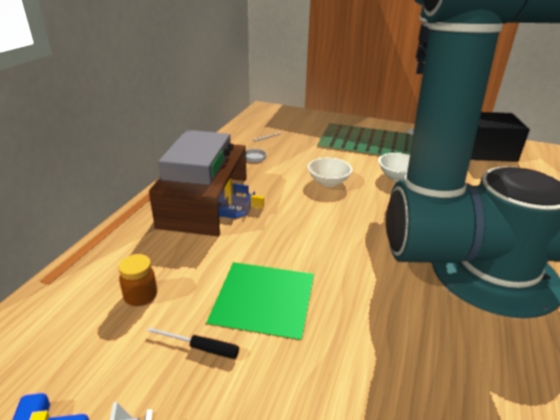

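The top view shows the tray's tab at (311,174), the riser at (305,110) and the mat at (195,229). Candidates for the dish are the white bowls at (397,227) and (447,304). The first is farthest to the robot's left (y≈-0.26 against -0.375), so I choose it. Other things that could be confused with targets are the blue/yellow tool at (40,155), which is not the tray, and the yellow jar top at (157,135). The side view agrees: tray at (235,205), bowls at (329,172) and (398,166). I'll do one close crop and the refined measurements next.

```bash
python3 - <<'E'
from h import *
a,d=grab_frame("top")
c=cv2.resize(a[95:245,240:440],(800,600),interpolation=cv2.INTER_CUBIC); cv2.imwrite("pics/c1.png",c[:,:,::-1])
for cam in ("top","side"):
  a,d=grab_frame(cam)
  h=cv2.cvtColor(a,cv2.COLOR_RGB2HSV)
  m=(h[...,0]>20)&(h[...,0]<32)&(h[...,1]>200)&(h[...,2]>110)
  P=[];
  for v,u in zip(*np.nonzero(m)):
    if d[v,u]>0:
      p=pix2w(cam,u,v,d[v,u])
      if abs(p[1]+.05)<.08 and .5<p[0]<.75 and p[2]>.003: P.append(p)
  P=np.array(P); print(cam,len(P))
  if len(P):
    q=P[(P[:,0]<.64)]
    print(q.min(0).round(4),q.max(0).round(4),q.mean(0).round(4), "post",P[P[:,0]>=.64].mean(0).round(4))
    t=q[q[:,2]>.03]
    if len(t)>5: print("tab top fit",np.polyfit(t[:,0],t[:,1],1),t.mean(0).round(4))
a,d=grab_frame("top")
# riser front edge: board/front top z~.115
E=[]
for u in range(255,360,3):
  for v in range(160,100,-1):
    p=pix2w("top",u,v,d[v,u])
    if .100<p[2]<.125: E.append(p);break
E=np.array(E); print(E[::6].round(3),np.polyfit(E[:,1],E[:,0],1))
E
```

```text
top 32
[ 0.584  -0.0467  0.0342] [ 0.6139 -0.0387  0.0416] [ 0.5988 -0.0426  0.0368] post [nan nan nan]
tab top fit [ 0.12440186 -0.11710262] [ 0.5988 -0.0426  0.0368]
side 196
[ 0.5828 -0.0476  0.0083] [ 0.6144 -0.0333  0.0401] [ 0.5992 -0.0399  0.0261] post [ 0.679  -0.0265  0.0553]
tab top fit [ 0.05623002 -0.07406558] [ 0.5985 -0.0404  0.0361]
[[ 0.641  0.1    0.11 ]
 [ 0.649  0.056  0.11 ]
 [ 0.659  0.011  0.103]
 [ 0.667 -0.034  0.102]
 [ 0.676 -0.079  0.104]
 [ 0.684 -0.123  0.104]] [-0.19114146  0.66049873]<stdin>:16: RuntimeWarning: Mean of empty slice.
  ret = um.true_divide(
```

View pics/c1.png

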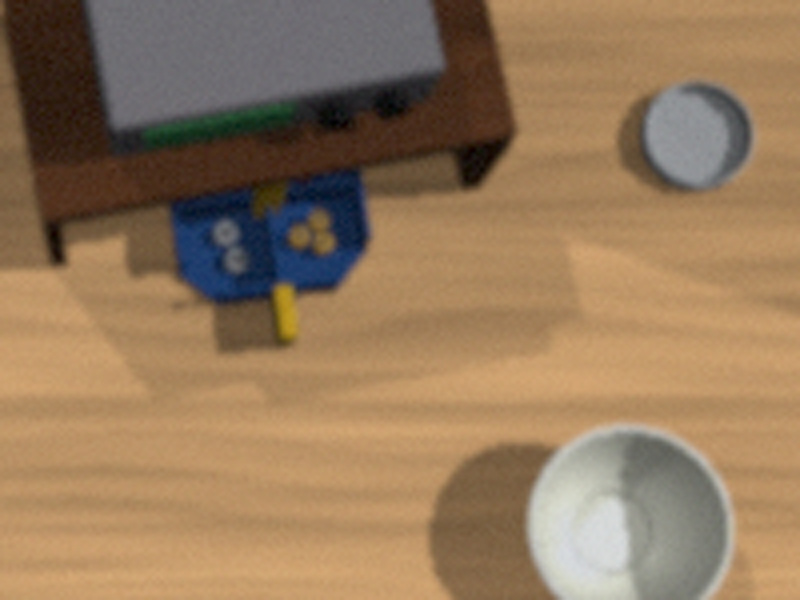

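```bash
cat >> h.py <<'E'
def down(jaw): # tool z down, tool y at world angle jaw
    y=np.array([np.cos(jaw),np.sin(jaw),0]);z=np.array([0,0,-1.]);return R.from_matrix(np.c_[np.cross(y,z),y,z])
def plan(P,Rt):
    s=observe();Rc=R.from_quat(s["ee_rot"])
    print("t",round(s["time"],2),"pos",s["tool_pos"].round(4),"f",s["force"].round(1),"w",round(s["width"],4),"q",s["joint_pos"].round(2))
    print("rot",(Rc.inv()*Rt).as_rotvec().round(4).tolist(),"shift",Rc.inv().apply(np.array(P)-s["tool_pos"]).round(4).tolist())
E
python3 -c "
from h import *
plan([.598,-.043,.10],down(.12-np.pi/2))"
```

```text
t 1.6 pos [ 0.2578 -0.6239  0.2313] f [ 0.9 -0.1  0.1] w 0.0851 q [-1.22  0.12  1.44 -0.    1.58 -0.04]
rot [-0.0, 0.0, 0.2718] shift [0.5363, -0.4069, 0.1313]
```

Call:
jog_arm([
  [0,0,0.05,0.03,-0.023,0.0,0.0854],
  [0,0,0.1,0.067,-0.05,0.0,0.0854],
  [0,0,0.15,0.105,-0.08,0.01,0.0854],
  [0,0,0.2,0.143,-0.11,0.02,0.0854],
  [0,0,0.27,0.18,-0.14,0.03,0.0854],
  [0,0,0.27,0.22,-0.167,0.03,0.0854],
  [0,0,0.27,0.258,-0.196,0.03,0.0854],
  [0,0,0.27,0.29,-0.22,0.03,0.0854],
], force=60)

```text
time: 2.4
tool_pos: [0.4426, -0.3077, 0.2015]
ee_rot: [0.998, 0.061, 0.0, 0.0]
force: [0.0, -1.1, -0.9]
width: 0.0851
```

```bash
python3 -c "
from h import *
plan([.598,-.043,.10],down(.12-np.pi/2))"
```

```text
t 2.4 pos [ 0.4426 -0.3077  0.2015] f [ 0.  -1.1 -0.9] w 0.0851 q [-0.65 -0.17  1.77  0.    1.54  0.79]
rot [0.0002, -0.0005, 0.0023] shift [0.1865, -0.2438, 0.1016]
```

Call:
jog_arm([
  [0,0,0,0.03,-0.04,0.0,0.0854],
  [0,0,0,0.06,-0.078,0.0,0.0854],
  [0,0,0,0.09,-0.117,0.01,0.0854],
  [0,0,0,0.12,-0.157,0.03,0.0854],
  [0,0,0,0.15,-0.196,0.05,0.0854],
  [0,0,0,0.175,-0.23,0.08,0.0854],
  [0,0,0,0.1865,-0.2438,0.1,0.0854],
  [0,0,0,0.1865,-0.2438,0.1,0.0854],
])

```text
time: 3.2
tool_pos: [0.5974, -0.0401, 0.0976]
ee_rot: [0.998, 0.063, -0.002, -0.001]
force: [-0.5, -0.2, -0.3]
width: 0.0856
```

```bash
python3 -c "
from h import *
a,d=grab_frame('top'); b=grab_frame('side')[0]
c=np.hstack([cv2.resize(a[100:240,240:380],(400,400)),cv2.resize(b[130:240,190:300],(400,400))]);cv2.imwrite('pics/c2.png',c[:,:,::-1])
plan([.598,-.043,.008],down(.12-np.pi/2))"
```

```text
t 3.3 pos [ 0.5979 -0.0426  0.1012] f [ 0.  -0.4  1.5] w 0.0854 q [-0.11  0.02  1.76 -0.    1.37  1.33]
rot [0.0001, 0.0006, 0.0034] shift [0.0002, 0.0004, 0.0932]
```

View pics/c2.png

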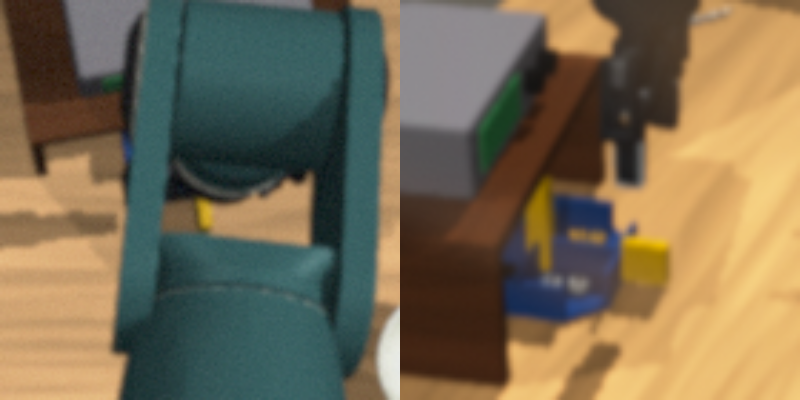

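```bash
python3 -c "
from h import *
a,d=grab_frame('top')
Q=np.array([pix2w('top',u,v,d[v,u]) for v in range(60,240,2) for u in range(250,390,2) if d[v,u]>0])
Q=Q[(Q[:,2]>.19)]
for lo in np.arange(.19,.6,.03):
  s=Q[(Q[:,2]>lo)&(Q[:,2]<lo+.03)]
  if len(s): print(lo.round(2),len(s),s.min(0).round(3),s.max(0).round(3))
"
```

```text
Traceback (most recent call last):
  File "h.py", line 13, in pix2w
    return w(cam,np.array([s[0],-s[1],-1])*d)
  File "h.py", line 5, in w
    T=np.linalg.inv(np.array(calibration(cam)["world_to_cam"])); return (T@np.r_[p,1])[:3]
                             ~~~~~~~~~~~^^^^^
ValueError: time passes only in moves, steps and waits
```

```bash
python3 -c "
from h import *
import h
C=calibration('top'); h.calibration=lambda n:C
a,d=grab_frame('top')
Q=np.array([pix2w('top',u,v,d[v,u]) for v in range(60,240,4) for u in range(250,390,4) if d[v,u]>0])
Q=Q[(Q[:,2]>.19)]
for lo in np.arange(.19,.6,.05):
  s=Q[(Q[:,2]>lo)&(Q[:,2]<lo+.05)]
  if len(s): print(lo.round(2),len(s),s.min(0).round(3),s.max(0).round(3))
"
```

```text
0.19 6 [ 0.566 -0.097  0.19 ] [0.592 0.027 0.238]
0.24 2 [ 0.563 -0.029  0.243] [ 0.573 -0.014  0.253]
0.29 14 [ 0.553 -0.062  0.292] [ 0.578 -0.002  0.32 ]
0.34 16 [ 0.508 -0.085  0.341] [ 0.557 -0.009  0.389]
0.39 260 [ 0.419 -0.12   0.39 ] [0.644 0.041 0.44 ]
0.44 374 [ 0.41  -0.107  0.44 ] [0.617 0.041 0.49 ]
0.49 48 [ 0.409 -0.054  0.49 ] [0.432 0.014 0.505]
```

Call:
jog_arm([
  [0,0,0,0,0,0.02,0.0854],
  [0,0,0,0,0,0.045,0.0854],
  [0,0,0,0,0,0.065,0.0854],
  [0,0,0,0,0,0.082,0.0854],
  [0,0,0,0,0,0.09,0.0854],
  [0,0,0,0,0,0.092,0.0854],
  [0,0,0,0,0,0.092,0.06],
  [0,0,0,0,0,0.092,0.0],
], force=50)

```text
time: 4.2
tool_pos: [0.5989, -0.0438, 0.0118]
ee_rot: [0.998, 0.061, 0.002, 0.0]
force: [0.3, -0.0, -0.2]
width: 0.059
```

Call:
jog_arm([
  [0,0,0,0,0,0,0],
  [0,0,0,0,0,0,0],
  [0,0,0,0,0,0,0],
  [0,0,0,0,0,0,0],
  [0,0,0,0,0,0,0],
  [0,0,0,-0.004,0,0,0],
  [0,0,0,-0.01,0,0,0],
  [0,0,0,-0.018,0,0,0],
])

```text
time: 5.0
tool_pos: [0.5812, -0.0461, 0.0123]
ee_rot: [0.998, 0.061, 0.002, 0.001]
force: [4.7, 1.1, 4.7]
width: 0.0109
```

```bash
python3 -c "
from h import *
plan([.475,-.057,.0085],down(.12-np.pi/2))"
```

```text
t 5.0 pos [ 0.5812 -0.0461  0.0123] f [4.7 1.1 4.7] w 0.0109 q [-0.12  0.06  1.87 -0.    1.21  1.33]
rot [0.0013, -0.0048, 0.0018] shift [-0.1068, -0.0021, 0.0032]
```

Call:
jog_arm([
  [0,0,0,-0.01,0,0,0],
  [0,0,0,-0.025,0,0,0],
  [0,0,0,-0.042,0,0,0],
  [0,0,0,-0.06,0,0,0],
  [0,0,0,-0.078,0,0,0],
  [0,0,0,-0.095,0,0,0],
  [0,0,0,-0.104,0,0,0],
  [0,0,0,-0.107,0,0,0],
])

```text
time: 5.8
tool_pos: [0.4744, -0.0592, 0.0122]
ee_rot: [0.998, 0.061, 0.003, 0.001]
force: [4.8, 0.7, 3.5]
width: 0.0109
```

Call:
jog_arm([
  [0,0,0,0,0,0,0],
  [0,0,0,0,0,0,0.06],
  [0,0,0,0,0,0,0.0854],
  [0,0,0,0,0,0,0.0854],
  [0,0,0,0,0,0,0.0854],
  [0,0,0,0,0,0,0.0854],
  [0,0,0,0,0,-0.02,0.0854],
  [0,0,0,0,0,-0.05,0.0854],
])

```text
time: 6.6
tool_pos: [0.4731, -0.059, 0.0612]
ee_rot: [0.998, 0.061, 0.002, 0.0]
force: [0.5, -0.3, -0.7]
width: 0.0854
```

Call:
jog_arm([
  [0,0,0,0,0,-0.03,0.0854],
  [0,0,0,0,0,-0.06,0.0854],
  [0,0,0,-0.02,0,-0.09,0.0854],
  [0,0,-0.15,-0.05,0,-0.11,0.0854],
  [0,0,-0.3,-0.05,0.04,-0.12,0.0854],
  [0,0,-0.45,-0.05,0.08,-0.12,0.0854],
  [0,0,-0.6,-0.05,0.12,-0.12,0.0854],
  [0,0,-0.75,-0.05,0.15,-0.12,0.0854],
])

```text
time: 7.4
tool_pos: [0.4411, -0.216, 0.1813]
ee_rot: [0.911, 0.412, 0.001, 0.001]
force: [-0.0, 0.4, 0.8]
width: 0.0854
```

```bash
python3 - <<'E'
from h import *
import h
C={c:calibration(c) for c in ("top","side")}; h.calibration=lambda n:C[n]
for cam in C:
  a,d=grab_frame(cam)
  cv2.imwrite(f"pics/d_{cam}.png",a[:,:,::-1])
  for t in ["tray","tray_handle","tray_tab","spout3"]: look(cam,t,n=2)
  hh=cv2.cvtColor(a,cv2.COLOR_RGB2HSV)
  m=(hh[...,0]>20)&(hh[...,0]<32)&(hh[...,1]>200)&(hh[...,2]>110)
  P=np.array([pix2w(cam,u,v,d[v,u]) for v,u in zip(*np.nonzero(m)) if d[v,u]>0])
  P=P[(abs(P[:,1]+.05)<.1)&(P[:,0]>.4)&(P[:,0]<.65)&(P[:,2]>.003)&(P[:,2]<.09)]
  q=P[(P[:,0]<.515)]; p=P[(P[:,0]>.53)]
  for n,x in (("tab",q),("post",p)):
    if len(x): print(cam,n,len(x),x.min(0).round(4),x.max(0).round(4),x.mean(0).round(4))
a=cv2.imread("pics/d_top.png");b=cv2.imread("pics/d_side.png")
cv2.imwrite("pics/d.png",np.hstack([cv2.resize(a[130:270,250:390],(400,400)),cv2.resize(b[130:270,190:330],(400,400))]))
plan([.559,-.048,.14],down(.12))
E
```

```text
top tray 0.92 [ 0.5542 -0.0473  0.0018] [311. 192.]
top tray 0.29 [ 0.5281 -0.089   0.0094] [327. 202.]
top tray_handle 0.57 [ 0.5579 -0.0523  0.0582] [315. 187.]
top tray_tab 0.57 [ 0.4742 -0.0573  0.0249] [316. 221.]
top spout3 0.89 [ 0.4998 -0.0026  0.0045] [295. 212.]
top spout3 0.8 [ 0.5126 -0.1054  0.0027] [333. 208.]
top tab 30 [ 0.4628 -0.0604  0.0335] [ 0.4891 -0.0523  0.0399] [ 0.4755 -0.0564  0.0371]
top post 29 [ 0.5476 -0.0523  0.0729] [ 0.5631 -0.0397  0.0802] [ 0.5542 -0.046   0.0763]
side tray 0.82 [ 0.5586 -0.0514  0.001 ] [273. 209.]
side tray 0.67 [ 0.5131 -0.1049  0.0061] [295. 202.]
side tray_handle 0.79 [ 0.5615 -0.0512  0.0599] [272. 191.]
side tray_tab 0.72 [ 0.4767 -0.0605  0.0247] [302. 207.]
side spout3 0.93 [ 0.6174 -0.0936  0.0069] [259. 196.]
side spout3 0.89 [0.6015 0.0061 0.0036] [250. 216.]
side tab 140 [ 0.4588 -0.0603  0.0054] [ 0.4916 -0.0484  0.04  ] [ 0.4749 -0.0539  0.024 ]
side post 121 [ 0.5475 -0.051   0.0111] [ 0.5639 -0.0361  0.0806] [ 0.5551 -0.0418  0.0541]
t 7.9 pos [ 0.4414 -0.2132  0.1813] f [ 0.4  0.2 -0.3] w 0.0853 q [-0.5  -0.28  1.9   0.    1.52  0.22]
rot [0.0036, -0.0007, -0.8462] shift [0.2016, -0.0218, 0.0417]
```

View pics/d.png

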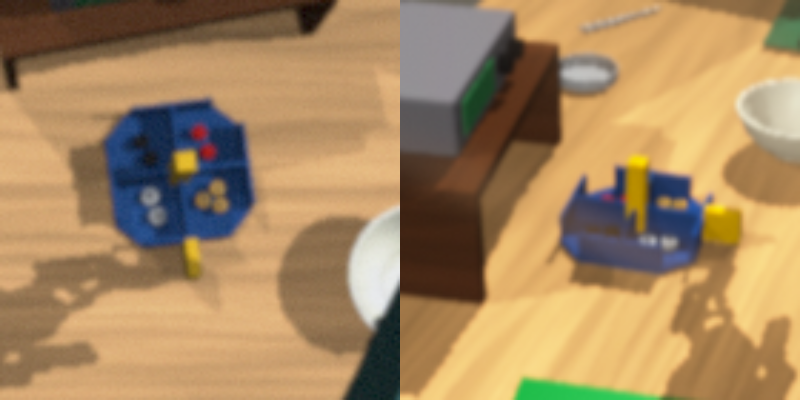

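The picture shows the tray out in front of the riser with its post at (185,160) in the left crop. The three brass spacers are in the -x-y compartment (212,197), the caps in +x-y, the nuts in -x+y and the feet in +x+y. So the spout to use is spout3. Next is the grasp on the post.

Call:
jog_arm([
  [0,0,-0.12,0.02,-0.002,0.0,0.0854],
  [0,0,-0.25,0.05,-0.005,0.0,0.0854],
  [0,0,-0.38,0.09,-0.01,0.01,0.0854],
  [0,0,-0.5,0.13,-0.015,0.02,0.0854],
  [0,0,-0.64,0.165,-0.019,0.03,0.0854],
  [0,0,-0.77,0.188,-0.02,0.04,0.0854],
  [0,0,-0.85,0.2005,-0.021,0.042,0.0854],
  [0,0,-0.85,0.2005,-0.021,0.042,0.0854],
], force=100)

```text
time: 8.7
tool_pos: [0.5592, -0.0477, 0.1391]
ee_rot: [0.661, 0.751, 0.001, 0.001]
force: [-0.2, -0.1, 0.3]
width: 0.085
```

```bash
python3 -c "
from h import *
plan([.557,-.047,.042],down(.117))"
```

```text
t 8.7 pos [ 0.5592 -0.0477  0.1391] f [-0.2 -0.1  0.3] w 0.085 q [-0.13 -0.09  1.8   0.    1.43 -0.26]
rot [0.0026, 0.0004, 0.0105] shift [0.001, -0.0024, 0.0971]
```

Call:
jog_arm([
  [0,0,0.01,0.001,-0.001,0.02,0.0854],
  [0,0,0.01,0.001,-0.001,0.045,0.0854],
  [0,0,0.01,0.001,-0.001,0.068,0.0854],
  [0,0,0.01,0.001,-0.001,0.085,0.0854],
  [0,0,0.01,0.001,-0.001,0.094,0.0854],
  [0,0,0.01,0.001,-0.001,0.097,0.0854],
  [0,0,0.01,0.001,-0.001,0.097,0.05],
  [0,0,0.01,0.001,-0.001,0.097,0.0],
])

```text
time: 9.5
tool_pos: [0.5588, -0.0469, 0.0431]
ee_rot: [0.665, 0.747, 0.001, 0.002]
force: [-0.3, 0.6, 0.7]
width: 0.0592
```

Call:
jog_arm([
  [0,0,0,0,0,0,0],
  [0,0,0,0,0,0,0],
  [0,0,0,0,0,0,0],
  [0,0,0,0,0,0,0],
  [0,0,0,0,0,0,0],
  [0,0,0,0,0,0,0],
  [0,0,0,0,0,-0.005,0],
  [0,0,0,0,0,-0.015,0],
])

```text
time: 10.3
tool_pos: [0.5581, -0.0468, 0.0575]
ee_rot: [0.665, 0.747, 0.001, 0.001]
force: [-0.4, 1.0, -4.2]
width: 0.0168
```

```bash
python3 -c "
from h import *
plan([.557,-.047,.15],down(.117))"
```

```text
t 10.3 pos [ 0.5581 -0.0468  0.0575] f [-0.4  1.  -4.2] w 0.0168 q [-0.13 -0.03  1.88  0.    1.29 -0.25]
rot [0.0018, 0.0002, 0.0001] shift [-0.0001, -0.0009, -0.0925]
```

```bash
cat >> h.py <<'E'
dish=np.array([.459,-.261]); b=np.arctan2(dish[1],dish[0]); u=-np.r_[np.cos(b),np.sin(b),0]
psi=b+np.pi-np.pi*1.25
def pour(th,back=.025,zl=.08,h=.042):
    z=np.array([0,0,1.]);n=np.cos(th)*z+np.sin(th)*u;s=np.cos(th)*u-np.sin(th)*z
    lip=np.r_[dish,zl]-back*u*[1,1,0]
    O=lip-.074*s-.006*n
    return O+h*n, R.from_rotvec(th*np.cross(z,u))*down(psi)
E
python3 -c "
from h import *
P,Q=pour(0);print(P,psi)
plan(P+[0,0,.04],Q)"
```

```text
[ 0.54505972 -0.30993592  0.116     ] -1.3024301158889897
t 10.3 pos [ 0.5581 -0.0468  0.0575] f [-0.4  1.  -4.2] w 0.0168 q [-0.13 -0.03  1.88  0.    1.29 -0.25]
rot [0.0016, -0.0011, 1.4195] shift [-0.2598, -0.0435, -0.0985]
```

Call:
jog_arm([
  [0,0,0,0,0,-0.012,0],
  [0,0,0,0,0,-0.032,0],
  [0,0,0,0,0,-0.056,0],
  [0,0,0.03,-0.006,-0.001,-0.078,0],
  [0,0,0.1,-0.018,-0.003,-0.094,0],
  [0,0,0.2,-0.036,-0.006,-0.1,0],
  [0,0,0.31,-0.057,-0.01,-0.1,0],
  [0,0,0.43,-0.08,-0.014,-0.1,0],
])

```text
time: 11.1
tool_pos: [0.5533, -0.1285, 0.1588]
ee_rot: [0.81, 0.587, 0.001, 0.001]
force: [-0.6, -0.2, -5.5]
width: 0.0165
```

```bash
python3 -c "
from h import *
P,Q=pour(0)
plan(P+[0,0,.03],Q)"
```

```text
t 11.1 pos [ 0.5533 -0.1285  0.1588] f [-0.6 -0.2 -5.5] w 0.0165 q [-0.27 -0.09  1.77  0.    1.46  0.04]
rot [0.0022, -0.002, 0.9856] shift [-0.175, 0.0487, 0.0128]
```

Call:
jog_arm([
  [0,0,0.12,-0.022,0.006,0,0],
  [0,0,0.24,-0.045,0.0125,0,0],
  [0,0,0.37,-0.07,0.0195,0.002,0],
  [0,0,0.51,-0.097,0.027,0.005,0],
  [0,0,0.65,-0.123,0.034,0.008,0],
  [0,0,0.79,-0.146,0.0405,0.01,0],
  [0,0,0.91,-0.164,0.0455,0.012,0],
  [0,0,0.985,-0.175,0.0487,0.0128,0],
])

```text
time: 11.9
tool_pos: [0.5447, -0.3113, 0.1465]
ee_rot: [0.991, 0.131, 0.001, 0.0]
force: [1.0, 0.1, -4.4]
width: 0.017
```

```bash
python3 - <<'E'
from h import *
a=grab_frame("top")[0];c=grab_frame("side")[0]
cv2.imwrite("pics/e.png",np.hstack([cv2.resize(a[120:280,300:460],(400,400)),cv2.resize(c[110:240,250:380],(400,400))])[:,:,::-1])
look("top","dish");look("top","spout3",n=4)
P,Q=pour(0);plan(P,Q)
s=observe();Rc=R.from_quat(s["ee_rot"])
for th in np.arange(0,.86,.05):
    P,Q=pour(th); print(round(th,2),(Rc.inv()*Q).as_rotvec().round(3).tolist(),Rc.inv().apply(P-s["tool_pos"]).round(4).tolist())
E
```

```text
top dish 0.79 [ 0.4615 -0.2598  0.0018] [391. 227.]
top spout3 0.71 [ 0.6076 -0.3452  0.1074] [436. 164.]
top spout3 0.66 [ 0.4787 -0.2724  0.1045] [409. 216.]
top spout3 0.64 [ 0.5806 -0.25    0.1116] [399. 174.]
t 12.1 pos [ 0.545  -0.3097  0.1464] f [-0.3  1.  -3.7] w 0.0162 q [-0.56  0.05  1.65  0.    1.44  0.74]
rot [0.0008, -0.0028, 0.0024] shift [-0.0001, 0.0002, 0.0304]
0.0 [0.001, -0.003, 0.002] [-0.0001, 0.0002, 0.0304]
0.05 [-0.035, 0.032, 0.002] [-0.0014, -0.0012, 0.0268]
0.1 [-0.07, 0.068, 0.002] [-0.0029, -0.0026, 0.0232]
0.15 [-0.105, 0.103, 0.002] [-0.0045, -0.0042, 0.0198]
0.2 [-0.141, 0.138, 0.002] [-0.0062, -0.0059, 0.0164]
0.25 [-0.176, 0.174, 0.002] [-0.008, -0.0077, 0.0132]
0.3 [-0.212, 0.209, 0.002] [-0.0099, -0.0097, 0.0102]
0.35 [-0.247, 0.244, 0.002] [-0.0119, -0.0117, 0.0072]
0.4 [-0.282, 0.28, 0.002] [-0.014, -0.0139, 0.0044]
0.45 [-0.318, 0.315, 0.002] [-0.0163, -0.0161, 0.0018]
0.5 [-0.353, 0.35, 0.002] [-0.0186, -0.0184, -0.0007]
0.55 [-0.389, 0.386, 0.002] [-0.021, -0.0209, -0.003]
0.6 [-0.424, 0.421, 0.002] [-0.0235, -0.0234, -0.0051]
0.65 [-0.459, 0.456, 0.002] [-0.026, -0.0259, -0.0071]
0.7 [-0.495, 0.492, 0.002] [-0.0286, -0.0286, -0.0089]
0.75 [-0.53, 0.527, 0.002] [-0.0313, -0.0313, -0.0104]
0.8 [-0.565, 0.562, 0.002] [-0.034, -0.034, -0.0118]
0.85 [-0.601, 0.598, 0.002] [-0.0368, -0.0368, -0.013]
```

View pics/e.png

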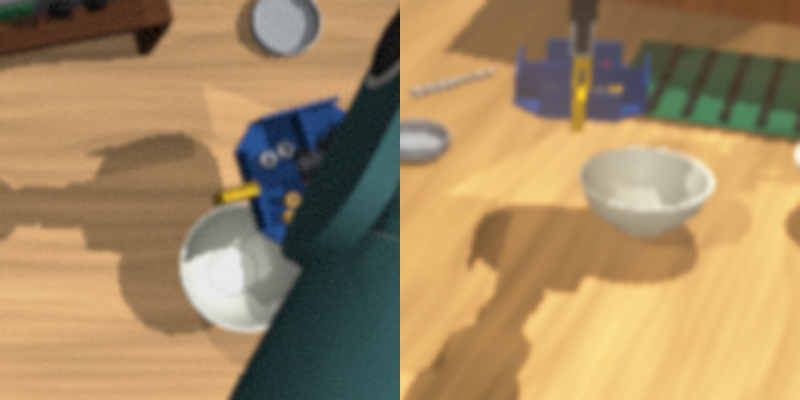

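Call:
jog_arm([
  [-0.035,0.032,0.002,-0.001,-0.001,0.027,0],
  [-0.07,0.068,0.002,-0.003,-0.0025,0.023,0],
  [-0.105,0.103,0.002,-0.0045,-0.004,0.02,0],
  [-0.141,0.138,0.002,-0.006,-0.006,0.0165,0],
  [-0.176,0.174,0.002,-0.008,-0.0077,0.013,0],
  [-0.212,0.209,0.002,-0.01,-0.0097,0.01,0],
  [-0.247,0.244,0.002,-0.012,-0.0117,0.007,0],
  [-0.282,0.28,0.002,-0.014,-0.014,0.0045,0],
])

```text
time: 12.9
tool_pos: [0.5278, -0.2989, 0.1425]
ee_rot: [0.971, 0.133, 0.159, 0.121]
force: [-0.2, -0.5, -4.6]
width: 0.0167
```

```bash
python3 - <<'E'
from h import *
P,Q=pour(.4);plan(P,Q)
s=observe();Rc=R.from_quat(s["ee_rot"])
for th in np.arange(.45,.9,.05):
    P,Q=pour(th); print(round(th,2),(Rc.inv()*Q).as_rotvec().round(3).tolist(),Rc.inv().apply(P-s["tool_pos"]).round(4).tolist())
E
```

```text
t 12.9 pos [ 0.5278 -0.2989  0.1425] f [-0.2 -0.5 -4.6] w 0.0167 q [-0.57 -0.24  1.96  0.02  1.02  0.72]
rot [0.0007, -0.0022, 0.0029] shift [-0.0005, 0.001, 0.0007]
0.45 [-0.035, 0.033, 0.003] [-0.0018, -0.0004, -0.0029]
0.5 [-0.07, 0.068, 0.003] [-0.0033, -0.0018, -0.0065]
0.55 [-0.106, 0.104, 0.003] [-0.0048, -0.0034, -0.0099]
0.6 [-0.141, 0.139, 0.003] [-0.0065, -0.0051, -0.0133]
0.65 [-0.176, 0.174, 0.003] [-0.0083, -0.007, -0.0165]
0.7 [-0.212, 0.21, 0.003] [-0.0103, -0.0089, -0.0196]
0.75 [-0.247, 0.245, 0.003] [-0.0123, -0.011, -0.0225]
0.8 [-0.283, 0.28, 0.003] [-0.0144, -0.0131, -0.0253]
0.85 [-0.318, 0.316, 0.003] [-0.0167, -0.0153, -0.0279]
```

Call:
jog_arm([
  [-0.035,0.033,0.003,-0.002,-0.0005,-0.003,0],
  [-0.07,0.068,0.003,-0.0033,-0.0018,-0.0065,0],
  [-0.106,0.104,0.003,-0.005,-0.0034,-0.01,0],
  [-0.141,0.139,0.003,-0.0065,-0.005,-0.0133,0],
  [-0.141,0.139,0.003,-0.0065,-0.005,-0.0133,0],
  [-0.176,0.174,0.003,-0.0083,-0.007,-0.0165,0],
  [-0.212,0.21,0.003,-0.0103,-0.009,-0.0196,0],
  [-0.212,0.21,0.003,-0.0103,-0.009,-0.0196,0],
])

```text
time: 13.7
tool_pos: [0.5092, -0.289, 0.1549]
ee_rot: [0.931, 0.126, 0.273, 0.208]
force: [-0.5, 1.2, -4.2]
width: 0.0167
```

```bash
python3 - <<'E'
from h import *
a=grab_frame("top")[0];c=grab_frame("side")[0]
cv2.imwrite("pics/f.png",np.hstack([cv2.resize(a[140:280,310:450],(400,400)),cv2.resize(c[110:220,270:380],(400,400))])[:,:,::-1])
look("side","spacer1",n=5); look("top","spacer1",n=5)
P,Q=pour(.7);plan(P,Q)
E
```

```text
top spacer1 0.56 [ 0.4695 -0.251   0.0111] [389. 223.]
top spacer1 0.17 [ 0.5307  0.4283 -0.0029] [135. 201.]
t 13.9 pos [ 0.5101 -0.2899  0.1556] f [ 0.4 -0.3 -4. ] w 0.0163 q [-0.58 -0.45  2.18  0.06  0.72  0.69]
rot [-0.0007, 0.0003, 0.0003] shift [-0.0005, -0.0002, 0.0001]
```

View pics/f.png

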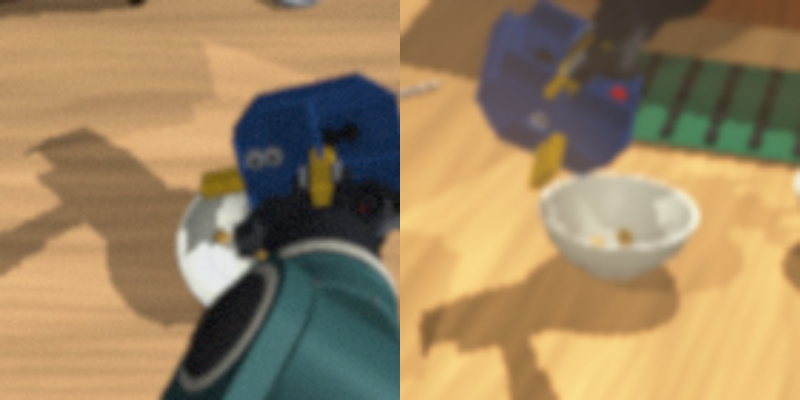

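At least two spacers show in the dish: (597,240) and (624,236) in the right crop. I'll tilt a little more for the third and dwell.

Call:
jog_arm([
  [-0.035,0.035,0,-0.002,-0.002,-0.003,0],
  [-0.07,0.07,0,-0.004,-0.004,-0.0057,0],
  [-0.09,0.09,0,-0.0055,-0.0055,-0.0072,0],
  [-0.09,0.09,0,-0.0055,-0.0055,-0.0072,0],
  [-0.09,0.09,0,-0.0055,-0.0055,-0.0072,0],
  [-0.09,0.09,0,-0.0055,-0.0055,-0.0072,0],
  [-0.06,0.06,0,-0.0035,-0.0035,-0.005,0],
  [0,0,0,0,0,0,0],
])

```text
time: 14.7
tool_pos: [0.5098, -0.2897, 0.1552]
ee_rot: [0.932, 0.126, 0.271, 0.207]
force: [-0.3, 0.1, -4.3]
width: 0.0167
```

```bash
python3 - <<'E'
from h import *
P,Q=pour(.0);plan(P+[0,0,.03],Q)
s=observe();Rc=R.from_quat(s["ee_rot"])
for th in (.6,.5,.4,.3,.2,.1,0.03,0):
    P,Q=pour(th,zl=.08+.03*(1-th/.7)); print(round(th,2),(Rc.inv()*Q).as_rotvec().round(3).tolist(),Rc.inv().apply(P-s["tool_pos"]).round(4).tolist())
E
```

```text
t 14.7 pos [ 0.5098 -0.2897  0.1552] f [-0.3  0.1 -4.3] w 0.0167 q [-0.58 -0.45  2.17  0.06  0.73  0.69]
rot [0.4923, -0.4925, 0.0002] shift [0.0178, 0.018, 0.0332]
0.6 [0.068, -0.068, 0.0] [0.0042, 0.0044, 0.0043]
0.5 [0.139, -0.139, 0.0] [0.0079, 0.0081, 0.0089]
0.4 [0.209, -0.21, 0.0] [0.011, 0.0113, 0.0137]
0.3 [0.28, -0.28, 0.0] [0.0136, 0.0138, 0.0186]
0.2 [0.351, -0.351, 0.0] [0.0155, 0.0158, 0.0235]
0.1 [0.422, -0.422, 0.0] [0.0169, 0.0172, 0.0284]
0.03 [0.471, -0.471, 0.0] [0.0176, 0.0179, 0.0318]
0 [0.492, -0.492, 0.0] [0.0178, 0.018, 0.0332]
```

Call:
jog_arm([
  [0.068,-0.068,0,0.004,0.004,0.004,0],
  [0.139,-0.139,0,0.008,0.008,0.009,0],
  [0.209,-0.21,0,0.011,0.011,0.0137,0],
  [0.28,-0.28,0,0.0136,0.0138,0.0186,0],
  [0.351,-0.351,0,0.0155,0.0158,0.0235,0],
  [0.422,-0.422,0,0.017,0.017,0.0284,0],
  [0.471,-0.471,0,0.0176,0.018,0.032,0],
  [0.492,-0.492,0,0.018,0.018,0.033,0],
])

```text
time: 15.5
tool_pos: [0.5463, -0.3104, 0.1456]
ee_rot: [0.991, 0.134, -0.001, -0.001]
force: [-1.0, 0.8, -4.1]
width: 0.0167
```

```bash
python3 - <<'E'
from h import *
a=grab_frame("top")[0];c=grab_frame("side")[0]
cv2.imwrite("pics/g.png",np.hstack([cv2.resize(a[140:280,310:450],(400,400)),cv2.resize(c[110:220,270:380],(400,400),interpolation=cv2.INTER_CUBIC)])[:,:,::-1])
look("side","spacer1",n=5); look("top","spacer1",n=5)
P,Q=pour(0);plan(P+[0,0,.03],Q)
plan([.458,.269,.16],down(psi+.9))
E
```

```text
top spacer1 0.6 [ 0.4695 -0.2469  0.0107] [387. 223.]
top spacer1 0.44 [ 0.4545 -0.283   0.0095] [401. 229.]
top spacer1 0.43 [ 0.4727 -0.2636  0.01  ] [393. 222.]
t 15.7 pos [ 0.5452 -0.3097  0.1462] f [-0.3  0.9 -4.3] w 0.017 q [-0.56  0.05  1.65  0.    1.44  0.74]
rot [0.0014, -0.0014, 0.0003] shift [-0.0002, 0.0002, 0.0002]
t 15.7 pos [ 0.5452 -0.3097  0.1462] f [-0.3  0.9 -4.3] w 0.017 q [-0.56  0.05  1.65  0.    1.44  0.74]
rot [0.0019, -0.0007, -0.8997] shift [0.0696, -0.5811, -0.0145]
```

View pics/g.png

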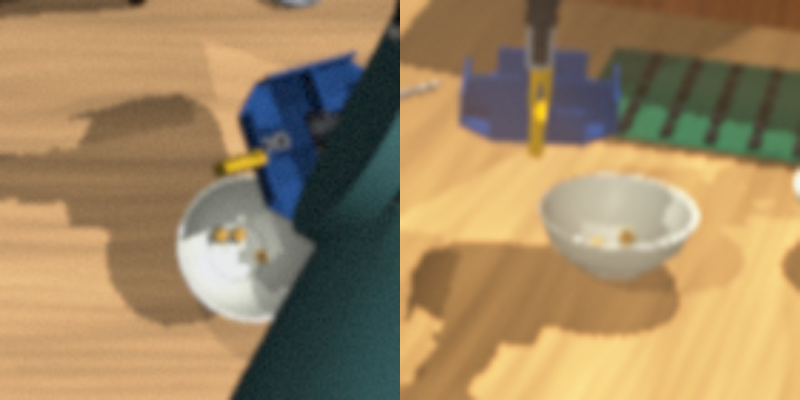

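All three spacers are in the dish, at (220,235), (240,235) and (262,257) in the left crop. Now I'll carry the tray to the mat.

Call:
jog_arm([
  [0,0,-0.04,0.001,-0.01,-0.003,0],
  [0,0,-0.1,0.004,-0.032,-0.008,0],
  [0,0,-0.19,0.008,-0.066,-0.012,0],
  [0,0,-0.29,0.013,-0.105,-0.0145,0],
  [0,0,-0.4,0.018,-0.147,-0.0145,0],
  [0,0,-0.51,0.023,-0.19,-0.0145,0],
  [0,0,-0.62,0.028,-0.233,-0.0145,0],
  [0,0,-0.73,0.033,-0.275,-0.0145,0],
])

```text
time: 16.5
tool_pos: [0.5027, -0.0337, 0.161]
ee_rot: [0.876, 0.482, 0.002, 0.001]
force: [1.0, -0.8, -4.5]
width: 0.0167
```

```bash
python3 - <<'E'
from h import *
plan([.458,.268,.16],down(.1))
E
```

```text
t 16.5 pos [ 0.5027 -0.0337  0.161 ] f [ 1.  -0.8 -4.5] w 0.0167 q [-0.12 -0.24  1.9  -0.    1.48  0.45]
rot [0.0044, 0.0001, -0.6656] shift [0.2308, -0.1995, 0.0005]
```

Call:
jog_arm([
  [0,0,-0.09,0.03,-0.026,0,0],
  [0,0,-0.18,0.062,-0.053,0,0],
  [0,0,-0.28,0.095,-0.082,0,0],
  [0,0,-0.38,0.128,-0.111,0,0],
  [0,0,-0.48,0.161,-0.139,0,0],
  [0,0,-0.57,0.192,-0.166,0,0],
  [0,0,-0.64,0.217,-0.188,0,0],
  [0,0,-0.665,0.231,-0.1995,0,0],
])

```text
time: 17.3
tool_pos: [0.4565, 0.2706, 0.1612]
ee_rot: [0.669, 0.744, 0.002, 0.002]
force: [-0.0, -0.4, -4.3]
width: 0.0166
```

```bash
python3 - <<'E'
from h import *
grab_frame("side"); look("side","mat"); look("side","tray"); look("side","tray_handle",n=2)
plan([.458,.268,.047],down(.1))
E
```

```text
side mat 0.4 [0.5041 0.3274 0.1204] [227. 265.]
side tray 0.66 [0.4593 0.2647 0.1172] [262. 252.]
side tray_handle 0.72 [0.503  0.324  0.1212] [229. 264.]
side tray_handle 0.58 [0.4596 0.2691 0.1748] [261. 230.]
t 17.5 pos [0.4574 0.2682 0.1609] f [ 0.3  0.  -3.7] w 0.0164 q [ 0.48 -0.18  1.84 -0.    1.47  0.38]
rot [0.0052, 0.0012, 0.001] shift [-0.0002, -0.0, 0.1139]
```

Call:
jog_arm([
  [0.005,0.001,0,0,0,0.01,0],
  [0.005,0.001,0,0,0,0.03,0],
  [0.005,0.001,0,0,0,0.055,0],
  [0.005,0.001,0,0,0,0.078,0],
  [0.005,0.001,0,0,0,0.095,0],
  [0.005,0.001,0,0,0,0.105,0],
  [0.005,0.001,0,0,0,0.11,0],
  [0.005,0.001,0,0,0,0.112,0],
])

```text
time: 18.3
tool_pos: [0.4581, 0.2678, 0.0488]
ee_rot: [0.671, 0.742, 0.0, 0.0]
force: [-0.6, 1.0, -3.0]
width: 0.0167
```

Call:
jog_arm([
  [0,0,0,0,0,0.0005,0],
  [0,0,0,0,0,0.001,0],
  [0,0,0,0,0,0.001,0],
  [0,0,0,0,0,0.0015,0],
  [0,0,0,0,0,0.002,0],
  [0,0,0,0,0,0.002,0],
  [0,0,0,0,0,0.002,0],
  [0,0,0,0,0,0.002,0],
])

```text
time: 19.1
tool_pos: [0.4582, 0.2679, 0.0469]
ee_rot: [0.671, 0.742, 0.0, 0.0]
force: [0.0, -0.2, -2.8]
width: 0.0167
```

Call:
jog_arm([
  [0,0,0,0,0,0.0005,0],
  [0,0,0,0,0,0.001,0],
  [0,0,0,0,0,0.001,0],
  [0,0,0,0,0,0.0015,0],
  [0,0,0,0,0,0.0015,0],
  [0,0,0,0,0,0.002,0],
  [0,0,0,0,0,0.002,0],
  [0,0,0,0,0,0.002,0],
])

```text
time: 19.9
tool_pos: [0.4584, 0.268, 0.0468]
ee_rot: [0.671, 0.742, 0.0, 0.0]
force: [-13.1, -5.2, 20.5]
width: 0.017
```

Contact with the mat. I'll ease off and release.

Call:
jog_arm([
  [0,0,0,0,0,-0.0003,0.0],
  [0,0,0,0,0,-0.0003,0.03],
  [0,0,0,0,0,-0.0003,0.05],
  [0,0,0,0,0,-0.0003,0.07],
  [0,0,0,0,0,0,0.0854],
  [0,0,0,0,0,0,0.0854],
  [0,0,0,0,0,0,0.0854],
  [0,0,0,0,0,0,0.0854],
])

```text
time: 20.7
tool_pos: [0.4584, 0.2681, 0.0468]
ee_rot: [0.671, 0.742, 0.0, 0.0]
force: [-0.2, -0.2, 0.3]
width: 0.0853
```

Call:
jog_arm([
  [0,0,0,0,0,-0.015,0.0854],
  [0,0,0,0,0,-0.04,0.0854],
  [0,0,0,0,0,-0.07,0.0854],
  [0,0,0,0,0,-0.1,0.0854],
  [0,0,0,0,0.03,-0.13,0.0854],
  [0,0,0,-0.04,0.04,-0.15,0.0854],
  [0,0,0,-0.08,0.04,-0.15,0.0854],
  [0,0,0,-0.12,0.04,-0.15,0.0854],
])

```text
time: 21.5
tool_pos: [0.5104, 0.1514, 0.1988]
ee_rot: [0.67, 0.742, 0.001, 0.001]
force: [0.9, 0.6, -0.5]
width: 0.085
```

Call:
jog_arm([
  [0,0,0,-0.04,0,0,0.0854],
  [0,0,0,-0.08,0,0,0.0854],
  [0,0,0,-0.1,0,0,0.0854],
  [0,0,0,-0.12,0,0,0.0854],
  [0,0,0,-0.12,0,0,0.0854],
  [0,0,0,-0.12,0,0,0.0854],
  [0,0,0,-0.12,0,0,0.0854],
  [0,0,0,-0.12,0,0,0.0854],
])

```text
time: 22.3
tool_pos: [0.5225, 0.0328, 0.1989]
ee_rot: [0.67, 0.742, 0.001, 0.001]
force: [0.4, -0.0, -0.4]
width: 0.0854
```

```bash
python3 - <<'E'
from h import *
a=grab_frame("top")[0];c=grab_frame("side")[0]
cv2.imwrite("pics/z.png",np.hstack([cv2.resize(a[150:290,120:260],(400,400)),cv2.resize(a[140:280,310:450],(400,400))])[:,:,::-1])
for cm in ("top","side"):
  for t in ("tray","tray_handle","dish","jar","jar_lid","screwdriver","spacer1"): look(cm,t,n=3)
s=observe();print(s["tool_pos"],s["force"],s["time"])
E
```

```text
top tray 0.9 [ 0.4598  0.268  -0.0005] [194. 227.]
top tray 0.29 [ 0.7356 -0.3313 -0.0022] [412. 128.]
top tray_handle 0.72 [0.4593 0.2615 0.0636] [191. 226.]
top dish 0.95 [ 0.4603 -0.2626 -0.0007] [392. 227.]
top dish 0.67 [ 0.2657 -0.3776 -0.0042] [439. 301.]
top dish 0.49 [0.4092 0.2739 0.0109] [190. 246.]
top jar 0.7 [ 0.6965  0.359  -0.0014] [163. 142.]
top jar_lid 0.76 [ 0.7355 -0.3309 -0.0051] [412. 129.]
top jar_lid 0.74 [0.4028 0.3108 0.0119] [176. 249.]
top jar_lid 0.48 [0.4586 0.2645 0.0641] [190. 226.]
top screwdriver 0.77 [ 0.535   0.4284 -0.0019] [135. 200.]
top screwdriver 0.38 [0.3996 0.311  0.0093] [176. 250.]
top spacer1 0.53 [ 0.4542 -0.2804  0.0097] [400. 229.]
top spacer1 0.46 [ 0.475  -0.2628  0.0089] [393. 221.]
side tray 0.89 [0.4597 0.2589 0.0041] [263. 293.]
side tray_handle 0.9 [0.4622 0.2672 0.0623] [260. 274.]
side dish 0.9 [ 0.4607 -0.2631  0.0005] [327. 181.]
side dish 0.74 [ 0.2695 -0.3789  0.0006] [396. 176.]
side jar 0.71 [0.6983 0.3541 0.0021] [140. 293.]
side jar 0.55 [0.5055 0.3232 0.0072] [230. 307.]
side jar 0.39 [0.4009 0.271  0.0064] [288. 303.]
side jar_lid 0.66 [ 0.7299 -0.3309  0.0024] [255. 156.]
side screwdriver 0.74 [ 0.5298  0.4301 -0.0043] [193. 347.]
side spacer1 0.56 [ 0.5342  0.4279 -0.0078] [192. 347.]
side spacer1 0.25 [0.4029 0.2701 0.0079] [287. 302.]
[0.52252929 0.03201935 0.19869635] [-0.28739538  0.02275911  0.48150177] 23.1
```

View pics/z.png

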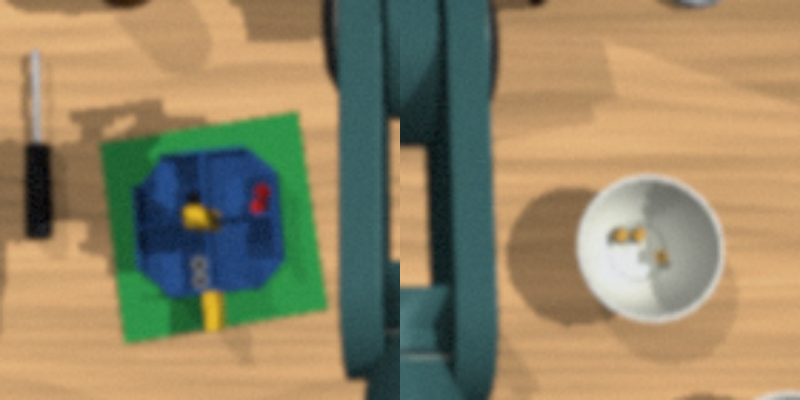

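The tray sits level in the middle of the mat with caps (260,198) and nuts (198,268) inside. The three spacers lie in the dish at (622,235), (640,235) and (661,258). Handing in.

```bash
python3 -c "
from bench import *
print(job_done())"
```

```text
the job is handed in; nothing more can be done
None
```

I pulled the tray out by its tab, released it, then gripped it by the post. I tipped it over spout3 to about 47° above the white dish farthest to the left. After that I set it level on the mat, released it and handed the job in at about 23 s.

**Spacers:** all three show in the dish in the last picture, and the gripper never went near them.

**Tray:** its centre measures within about 10 mm of the mat's centre. It is released, and the force on the tool reads near zero.

**Bystanders:** the dish, jar, jar lid and screwdriver are within measuring error (a few mm) of where they started.

**Other parts:** the caps and nuts show in the tray. The two black feet could not be made out in the last picture, because their compartment was in the post's shadow. I last saw what I took to be them in the tray during the pour.

**Set-down force:** the tray was pressed on the mat with about 20 N at one moment before release.

The trained networks gave some false hits, such as a second dish and tray parts reported as a jar or lid. I discarded these against the pictures.

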